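# Run a fingertip along the brass studs of a carved chest to press them home

## Task

The six brass studs on the chest's lid have only been started in their holes. Run closed fingertips along the curved row and press every stud fully home, with the rim of its head down on the wood. Press gently, do not pull a stud out, do not push or lift the chest, and leave the jar, the tub, the elephant and the brush where they stand.

Things in the scene. Friction and masses are not known exactly. Their poses are not given: they have to be found in the camera images.
- chest: Dark hardwood chest, lid locked shut, loose on the bench, 3 to 4.5 kg, 214 (x) x 309 (y) x 95 mm high. Origin at the centre of its underside; brass hasp on its -x face. The flat lid top is 95 mm above the origin. On it a curved row of six domed brass studs, 48 mm apart along a thin scribed line: chest x, y = (30,105), (-2,69), (-18,24), (-18,-24), (-2,-69), (30,-105) mm.
- stud0 (a joint): How far stud 1 of the row (left end, towards the chest's +y) has been pushed in: 0 = head stands 5 mm off the lid, 0.005 = fully home with the rim of its head on the lid (a hard stop); negative = pulled out. A push of 2 to 3 N straight down drives it; it stays where it is left. More than 45 N would dent head or lid.
- stud0_top (a point): Top of the crown of stud 1 of the row (left end, towards the chest's +y): a smooth brass dome, head 28 mm across and 5.5 mm high, so the crown stands 5.5 mm above the lid when home and 9 to 10.5 mm above it at the start. A sliding fingertip that meets the dome less than 3 mm below its crown pushes it down.
- stud1 (a joint): How far stud 2 from the left has been pushed in: 0 = head stands 5 mm off the lid, 0.005 = fully home with the rim of its head on the lid (a hard stop); negative = pulled out. A push of 2 to 3 N straight down drives it; it stays where it is left. More than 45 N would dent head or lid.
- stud1_top (a point): Top of the crown of stud 2 from the left: a smooth brass dome, head 28 mm across and 5.5 mm high, so the crown stands 5.5 mm above the lid when home and 9 to 10.5 mm above it at the start. A sliding fingertip that meets the dome less than 3 mm below its crown pushes it down.
- stud2 (a joint): How far stud 3 from the left has been pushed in: 0 = head stands 5 mm off the lid, 0.005 = fully home with the rim of its head on the lid (a hard stop); negative = pulled out. A push of 2 to 3 N straight down drives it; it stays where it is left. More than 45 N would dent head or lid.
- stud2_top (a point): Top of the crown of stud 3 from the left: a smooth brass dome, head 28 mm across and 5.5 mm high, so the crown stands 5.5 mm above the lid when home and 9 to 10.5 mm above it at the start. A sliding fingertip that meets the dome less than 3 mm below its crown pushes it down.
- stud3 (a joint): How far stud 4 from the left has been pushed in: 0 = head stands 5 mm off the lid, 0.005 = fully home with the rim of its head on the lid (a hard stop); negative = pulled out. A push of 2 to 3 N straight down drives it; it stays where it is left. More than 45 N would dent head or lid.
- stud3_top (a point): Top of the crown of stud 4 from the left: a smooth brass dome, head 28 mm across and 5.5 mm high, so the crown stands 5.5 mm above the lid when home and 9 to 10.5 mm above it at the start. A sliding fingertip that meets the dome less than 3 mm below its crown pushes it down.
- stud4 (a joint): How far stud 5 from the left has been pushed in: 0 = head stands 5 mm off the lid, 0.005 = fully home with the rim of its head on the lid (a hard stop); negative = pulled out. A push of 2 to 3 N straight down drives it; it stays where it is left. More than 45 N would dent head or lid.
- stud4_top (a point): Top of the crown of stud 5 from the left: a smooth brass dome, head 28 mm across and 5.5 mm high, so the crown stands 5.5 mm above the lid when home and 9 to 10.5 mm above it at the start. A sliding fingertip that meets the dome less than 3 mm below its crown pushes it down.
- stud5 (a joint): How far stud 6 (right end, towards the chest's -y) has been pushed in: 0 = head stands 5 mm off the lid, 0.005 = fully home with the rim of its head on the lid (a hard stop); negative = pulled out. A push of 2 to 3 N straight down drives it; it stays where it is left. More than 45 N would dent head or lid.
- stud5_top (a point): Top of the crown of stud 6 (right end, towards the chest's -y): a smooth brass dome, head 28 mm across and 5.5 mm high, so the crown stands 5.5 mm above the lid when home and 9 to 10.5 mm above it at the start. A sliding fingertip that meets the dome less than 3 mm below its crown pushes it down.
- jar: Small amber glass jar with white cap, 36 mm across, 45 mm high, standing loose on the chest's lid behind the middle of the row. Origin at the centre of its underside. Leave alone.
- tub: White plastic tub with black paint, 94 mm across the rim, 62 mm high, loose on the bench at one end of the chest. Origin at the centre of its underside. Leave alone.
- elephant: Small carved elephant of pale wood, about 130 mm long, 75 mm over the ears, 92 mm high, loose on the bench at the other end of the chest. Origin on the bench under its middle, trunk to its -x. Leave alone.
- brush: Paint brush, 190 mm long, lying loose on the bench behind the chest. Origin under its middle, handle to its -x. Leave alone.

How it is judged (in metres and radians):
At the end, for the whole second after the job is handed in: Every stud is pushed in to within 1.5 mm of fully home; the chest stands level, at rest and within 20 mm of where it stood; jar, tub, elephant and brush are within 25 mm of where they stood (value of joint each of stud0, stud1, stud2, stud3, stud4, stud5 above 0.0035 m and distance of chest from where it was at the start of the episode below 0.02 m and angle between chest's own z axis and vertical below 0.05 rad and linear speed of chest below 0.01 m/s and distance of each of jar, tub, elephant, brush from where it was at the start of the episode below 0.025 m); the robot touches nothing.
It fails at once if the chest is shoved more than 20 mm, lifted or tilted (distance of chest from where it was at the start of the episode above 0.02 m or angle between chest's own z axis and vertical above 0.05 rad).
It fails at once if a stud is lifted or pulled out of its hole (value of joint any of stud0, stud1, stud2, stud3, stud4, stud5 below -0.0015 m).
It fails at once if the fingers bear on the chest or its studs with more than 45 N (contact force between the fingers and chest above 45 N).
It fails at once if the jar, tub, elephant or brush is moved more than 25 mm (distance of any of jar, tub, elephant, brush from where it was at the start of the episode above 0.025 m).
It also fails if it takes over 61 s, if anything falls off the work surface, if the arm or the gripper's body presses on something with over 40 N, if the wrist force passes 120 N, or if a joint passes its speed limit or range.

## Robot

A 6-joint arm with a two-finger parallel gripper is mounted at the origin on the work surface. World frame = base frame: x ahead of the robot, y to its left, z up, the work surface at z = 0. Lengths are in mm, angles in rad, forces in N, time in s.
With the tool pointing down it reaches from about 400 to 925 mm from the base axis. Payload 12.5 kg.
Tool frame: the origin (TCP) lies midway between the tips of the shut fingers; the grasp point (between the pads) lies 19 mm behind it; z points along the fingers, y is the line along which they close (so a half turn about z gives the same grasp; the last joint's range is limited). The gripper opens to 95 mm and grips with 3 to 60 N. Pads are 20 mm wide; open, the fingers measure 119 mm over their backs; the gripper's body (75 mm by 180 mm) begins 59 mm behind the grasp point.
Start: joints at [-1.44, 0.491, 1.559, -0, 1.092, -0.106], TCP at [146.643, -607.571, 214.661] pointing down, gripper open.
Joint ranges: [-3.1, 3.1], [-0.84, 2.19], [0.05, 2.79], [-1.13, 4.28], [0.06, 2.93], [-2.69, 2.69]. Speed limits (rad/s): [2.22, 2.22, 2.79, 3.14, 3.14, 3.14].

## Interface

Orientations are given as [roll, pitch, yaw] about the fixed x, y, z axes, in that order (R = Rz(yaw) Ry(pitch) Rx(roll)).
In Python, from cell import env gives the robot as it stands.
- The arm moves only by the tool arm_command, never from a script. Its argument "targets" is a list of rows, each a list of 5 numbers: the shift along the tool's x, y, z in mm, then the turn about the tool's z in degrees, then the opening, from 0 (shut) to 1 (fully open). In form: [[tx, ty, tz, roll, fingers], ...]. A call has 1 to 5 rows; each row is the pose to reach, as a shift and turn from the pose commanded when the call began, along the tool's axes at that moment; what a row does not reach only later rows make up. A row lasts 1/10 s, in which the tool goes at most 50 mm and 8.59 degrees, less where a joint would pass 70% of its speed; a pose out of reach is approached as far as the arm can. A call with a gripper value outside its range is refused whole. The fingers move at their own pace and stop on an object; the grip force is fixed at half the most. Time passes only in rows, so rows that repeat a pose let the fingers close. It gives the time, the measured TCP pose, the force, the opening and the grip force at its end, in the units of the state.
- env.state(): the state, without advancing time (a new reading comes with each control period).
- env.read_camera(name): name is "scene" or "top"; returns a dict with "frame" (480x640x3 uint8, red, green, blue), "vertical_fov" (degrees; the focal length in pixels is half the picture's height over the tangent of half this angle, whatever the lens; pixels are square), "cx", "cy" (the principal point, pixels), "world_from_camera" (4x4, takes a point from camera to world coordinates). Camera axes: x right, y down, z forward; pixel columns grow to the right and rows downward; lengths in mm; the calibration is good to about 2 mm. A picture is of the moment at which its call begins. There is no depth.
- env.job_done(): hands the job in; it is judged then, once.
The state is a dict: "t": time; "joints": joint angles; "qvel": joint speeds; "tau": joint torques, N m; "eef_pos": TCP position; "tcp_rot": TCP orientation; "ft_force": force on the tool from outside, world axes, zero at the start; "moment": the same for the moment, N m; "opening": opening from 0.0 (shut) to 1.0 (fully open); "grip_force": force on a finger pad.
Only numpy, scipy, OpenCV 4.12 (cv2) and the standard library are available. Lean on these libraries where they do the work, as an engineer would, in place of code of your own. Each camera call takes 0.05 s, during which the arm holds its last target. There are 200 camera calls.

## Working session

There is one attempt and no reset: what is moved stays moved. The work goes in short steps, Python scripts to look and compute and a tool call to move; the robot and the scene stay as the last step left them, time stands still between calls to the robot, and variables do not carry over. Pictures are saved under pics/ and viewed, at most 10 in all, crops included, and the job is handed in when it is done.

Besides the shell and the picture viewer there is one more tool, called after "Request:" in YAML: its name, and indented under it one key for each argument. arm_command: Moves the arm, as the interface text tells. Its arguments: {"type":"object","properties":{"targets":{"type":"array","items":{"type":"array","items":{"type":"number"}}}},"required":["targets"]}

```bash
mkdir -p pics; python3 - <<'E'
from cell import env
import cv2,numpy as np
for n in("scene","top"):
    c=env.read_camera(n);cv2.imwrite(f"pics/{n}0.png",c["frame"][:,:,::-1])
    print(n,c["vertical_fov"],c["cx"],c["cy"],np.round(c["world_from_camera"],3).tolist())
s=env.state();print({k:np.round(s[k],3).tolist() for k in s})
E
```

```text
scene 57.20614397311544 321.75661304340315 237.1506805899894 [[-0.306, 0.677, -0.669, 1201.702], [0.952, 0.227, -0.205, 236.825], [0.014, -0.7, -0.714, 767.942], [0.0, 0.0, 0.0, 1.0]]
top 57.773139209955886 324.19551630980646 239.51240863405167 [[0.029, -0.975, 0.221, 383.527], [-1.0, -0.027, 0.011, 52.073], [-0.004, -0.221, -0.975, 932.831], [0.0, 0.0, 0.0, 1.0]]
{'t': 0.1, 'joints': [-1.44, 0.491, 1.559, 0.0, 1.092, -0.106], 'qvel': [-0.002, -0.0, -0.002, -0.001, 0.001, 0.0], 'tau': [0.005, -61.362, -25.861, 0.069, 0.047, -0.0], 'eef_pos': [146.609, -607.353, 214.15], 'tcp_rot': [-3.141, -0.0, 0.237], 'ft_force': [0.577, 0.474, -0.332], 'moment': [-0.012, -0.097, -0.052], 'grip_force': 0.0, 'opening': 1.002}
```

View pics/top0.png

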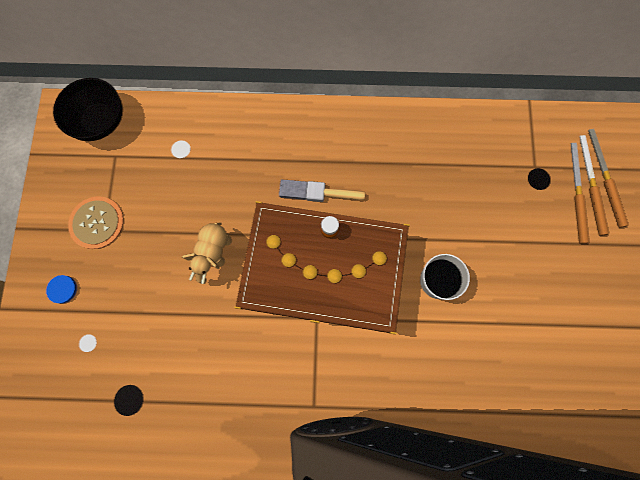

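View pics/scene0.png

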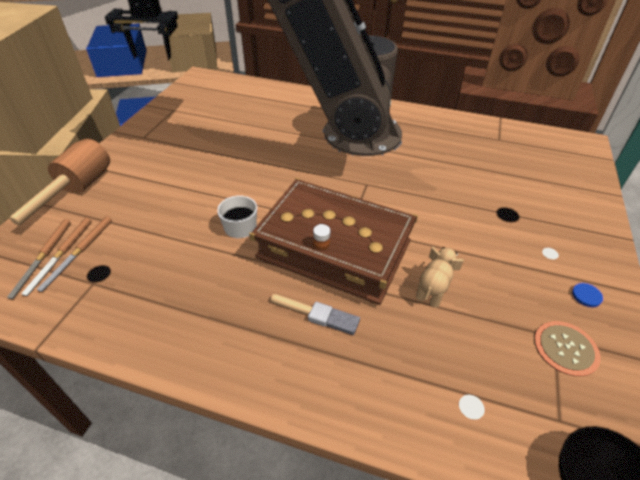

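The top view shows the stud row at about (273,241), (289,260), (310,272), (334,276), (358,271) and (379,258). The jar is at (330,226), the tub at (445,278), the elephant at (208,250). The scene view shows the same layout from behind.

```bash
cat > m.py <<'E'
import cv2,numpy as np
L=np.array([(30,105),(-2,69),(-18,24),(-18,-24),(-2,-69),(30,-105)],float)
def ray(c,u,z):
    f=240/np.tan(np.radians(c["vertical_fov"]/2));M=np.array(c["world_from_camera"])
    d=M[:3,:3]@[(u[0]-c["cx"])/f,(u[1]-c["cy"])/f,1];o=M[:3,3]
    return o+d*(z-o[2])/d[2]
def blob(fr,g,r=9):
    h=cv2.cvtColor(fr,cv2.COLOR_RGB2HSV);m=((h[...,1]>140)&(h[...,2]>130)&(h[...,0]>14)&(h[...,0]<30))
    v,u=np.nonzero(m);k=np.hypot(u-g[0],v-g[1])<r
    return u[k].mean(),v[k].mean(),k.sum()
def fit(P):
    a=L-L.mean(0);b=P-P.mean(0);th=np.arctan2((a[:,0]*b[:,1]-a[:,1]*b[:,0]).sum(),(a*b).sum())
    R=np.array([[np.cos(th),-np.sin(th)],[np.sin(th),np.cos(th)]]);t=P.mean(0)-R@L.mean(0)
    return th,t,R,L@R.T+t
E
python3 - <<'E'
from m import *
from cell import env
G={"top":[(273,241),(289,260),(310,272),(334,276),(358,271),(379,258)],"scene":[(376,247),(365,232),(349,221),(329,215),(308,213),(288,217)]}
for n in G:
    c=env.read_camera(n);B=[blob(c["frame"],g) for g in G[n]]
    P=np.array([ray(c,b[:2],101)[:2] for b in B]);th,t,R,Q=fit(P)
    print(n,np.round(B,1).tolist(),"\n",P.round(1).tolist(),th,t.round(1),"res",(P-Q).round(1).tolist(),"\nfit",Q.round(1).tolist(), "scale",np.linalg.norm(P[0]-P[5]))
    if n=="top":
        for k,u,z in(("jar",(330,226),140),("tub",(445,278),62),("eleph",(208,250),60)):print(k,ray(c,u,z).round())
E
```

```text
top [[272.7, 241.2, 150.0], [288.0, 259.6, 159.0], [309.4, 271.6, 157.0], [333.9, 275.5, 160.0], [358.1, 270.6, 162.0], [378.8, 257.7, 154.0]] 
 [[566.0, 161.8], [530.3, 130.0], [508.0, 87.7], [501.8, 40.3], [512.5, -6.0], [539.0, -45.9]] -0.1295719650869012 [523.   61.8] res [[-0.2, -0.2], [0.4, -0.4], [-0.2, -0.2], [-0.2, 0.0], [0.4, 0.4], [-0.2, 0.3]] 
fit [[566.3, 162.0], [529.9, 130.4], [508.2, 87.9], [502.0, 40.3], [512.1, -6.4], [539.1, -46.2]] scale 209.4788690566661
jar [590.  50. 140.]
tub [ 508. -184.   62.]
eleph [553. 299.  60.]
scene [[379.0, 245.5, 2.0], [364.7, 231.3, 3.0], [346.5, 220.2, 4.0], [328.2, 213.3, 9.0], [307.6, 210.0, 5.0], [287.7, 216.7, 6.0]] 
 [[561.7, 166.5], [530.3, 127.9], [509.4, 81.5], [500.7, 36.6], [505.0, -10.9], [540.0, -45.5]] -0.11735112360124564 [521.2  59.7] res [[-1.6, 6.0], [3.1, -0.6], [3.2, -4.2], [0.2, -1.4], [-6.2, -2.3], [1.3, 2.5]] 
fit [[563.3, 160.5], [527.3, 128.5], [506.1, 85.7], [500.5, 38.0], [511.1, -8.6], [538.7, -48.1]] scale 213.12262923617308
```

Request:
arm_command:
  targets:
    - [36,-32,0,6.8,0]
    - [72,-64,0,13.58,0]
    - [108,-96,0,13.58,0]
    - [144,-128,0,13.58,0]
    - [180,-160,0,13.58,0]

```text
t: 0.7
eef_pos: [284.8, -408.1, 214.6]
tcp_rot: [3.142, -0.0, -0.001]
ft_force: [0.3, -1.1, -0.6]
opening: 0.637
grip_force: 0.0
```

Request:
arm_command:
  targets:
    - [28,-40,0,0,0]
    - [56,-80,0,0,0]
    - [84,-120,0,0,0]
    - [112,-160,0,0,0]
    - [140,-200,0,0,0]

```text
t: 1.2
eef_pos: [424.9, -208.1, 214.8]
tcp_rot: [3.141, -0.0, -0.0]
ft_force: [1.4, -0.7, 0.1]
opening: 0.221
grip_force: 0.0
```

Request:
arm_command:
  targets:
    - [28,-40,0,0,0]
    - [57,-81,15,0,0]
    - [86,-122,30,0,0]
    - [114,-162,60,0,0]
    - [114,-162,80,0,0]

```text
t: 1.7
eef_pos: [540.1, -44.7, 133.9]
tcp_rot: [3.141, -0.002, 0.003]
ft_force: [0.4, -0.4, 0.7]
opening: 0.005
grip_force: 0.0
```

Request:
arm_command:
  targets:
    - [0,0,14,0,0]
    - [0,0,24,0,0]
    - [0,0,28,0,0]
    - [0,0,29.5,0,0]
    - [0,0,31,0,0]

```text
t: 2.2
eef_pos: [538.4, -48.3, 104.3]
tcp_rot: [3.141, -0.001, -0.001]
ft_force: [-0.7, 0.9, 3.2]
opening: 0.001
grip_force: 1.0
```

Request:
arm_command:
  targets:
    - [0,-2,0.7,0,0]
    - [0,-2,1.4,0,0]
    - [0,-2,2,0,0]
    - [0,-2,2.6,0,0]
    - [0,-2,3.2,0,0]

```text
t: 2.7
eef_pos: [538.4, -45.9, 100.5]
tcp_rot: [3.141, -0.001, -0.0]
ft_force: [0.4, -0.9, 1.8]
opening: 0.003
grip_force: 1.0
```

Request:
arm_command:
  targets:
    - [0,0,0.4,0,0]
    - [0,0,0.8,0,0]
    - [0,0,1.2,0,0]
    - [0,0,1.2,0,0]
    - [0,0,1.2,0,0]

```text
t: 3.2
eef_pos: [538.5, -45.9, 100.1]
tcp_rot: [3.141, -0.001, -0.0]
ft_force: [-1.4, 0.0, 13.6]
opening: 0.005
grip_force: 6.6
```

Request:
arm_command:
  targets:
    - [0,0,-11,0,0]
    - [-13,-20,-11,0,0]
    - [-26.5,-39.5,-11,0,0]
    - [-26.5,-39.5,-8,0,0]
    - [-26.5,-39.5,-5,0,0]

```text
t: 3.7
eef_pos: [511.9, -6.2, 104.4]
tcp_rot: [3.141, -0.0, 0.001]
ft_force: [0.9, -0.9, -0.7]
opening: 0.007
grip_force: 0.0
```

Request:
arm_command:
  targets:
    - [0,0,1.2,0,0]
    - [0,0,2.4,0,0]
    - [0,0,3.6,0,0]
    - [0,0,4.5,0,0]
    - [0,0,4.9,0,0]

```text
t: 4.2
eef_pos: [512.1, -6.7, 100.1]
tcp_rot: [3.141, -0.001, -0.0]
ft_force: [-3.4, 0.5, 16.8]
opening: 0.009
grip_force: 8.6
```

Stud 5 is home. Next: stud 4 at (502.0, 40.3).

Request:
arm_command:
  targets:
    - [0,0,-11,0,0]
    - [-5,-23,-11,0,0]
    - [-10,-46.8,-11,0,0]
    - [-10,-46.8,-8,0,0]
    - [-10,-46.8,-5,0,0]

```text
t: 4.7
eef_pos: [501.9, 40.4, 104.4]
tcp_rot: [3.141, -0.0, 0.001]
ft_force: [-0.1, 0.2, -0.1]
opening: 0.003
grip_force: 0.1
```

Request:
arm_command:
  targets:
    - [0,0,1.2,0,0]
    - [0,0,2.4,0,0]
    - [0,0,3.6,0,0]
    - [0,0,4.5,0,0]
    - [0,0,4.9,0,0]

```text
t: 5.2
eef_pos: [502.0, 40.0, 100.1]
tcp_rot: [3.141, -0.001, -0.0]
ft_force: [-4.0, -0.6, 16.1]
opening: 0.005
grip_force: 8.3
```

Request:
arm_command:
  targets:
    - [0,0,-11,0,0]
    - [3,-23,-11,0,0]
    - [6.2,-47.6,-11,0,0]
    - [6.2,-47.6,-8,0,0]
    - [6.2,-47.6,-5,0,0]

```text
t: 5.7
eef_pos: [507.8, 88.0, 104.3]
tcp_rot: [3.141, -0.0, 0.001]
ft_force: [0.0, 2.0, 2.5]
opening: 0.005
grip_force: 1.2
```

Request:
arm_command:
  targets:
    - [0,0,1.2,0,0]
    - [0,0,2.4,0,0]
    - [0,0,3.6,0,0]
    - [0,0,4.5,0,0]
    - [0,0,4.9,0,0]

```text
t: 6.2
eef_pos: [507.9, 87.6, 100.1]
tcp_rot: [3.141, -0.0, -0.0]
ft_force: [-4.9, -1.4, 14.9]
opening: 0.003
grip_force: 7.8
```

Next: stud 2 at (529.9, 130.4), then stud 1 at (566.3, 162.0).

Request:
arm_command:
  targets:
    - [0,0,-11,0,0]
    - [11,-21,-11,0,0]
    - [21.9,-42.6,-11,0,0]
    - [21.9,-42.6,-8,0,0]
    - [21.9,-42.6,-5,0,0]

```text
t: 6.7
eef_pos: [529.6, 130.6, 104.4]
tcp_rot: [3.141, 0.0, 0.001]
ft_force: [0.4, 0.6, 2.1]
opening: 0.004
grip_force: 1.1
```

Request:
arm_command:
  targets:
    - [0,0,1.2,0,0]
    - [0,0,2.4,0,0]
    - [0,0,3.6,0,0]
    - [0,0,4.5,0,0]
    - [0,0,4.9,0,0]

```text
t: 7.2
eef_pos: [529.6, 130.2, 100.2]
tcp_rot: [3.141, 0.0, -0.0]
ft_force: [-4.1, -1.6, 13.5]
opening: 0.004
grip_force: 6.9
```

Request:
arm_command:
  targets:
    - [0,0,-11,0,0]
    - [18,-16,-11,0,0]
    - [36.4,-31.6,-11,0,0]
    - [36.4,-31.6,-8,0,0]
    - [36.4,-31.6,-5,0,0]

```text
t: 7.7
eef_pos: [565.9, 162.1, 104.4]
tcp_rot: [3.141, 0.0, 0.0]
ft_force: [0.6, 0.1, 1.7]
opening: 0.001
grip_force: 1.1
```

Request:
arm_command:
  targets:
    - [0,0,1.2,0,0]
    - [0,0,2.4,0,0]
    - [0,0,3.6,0,0]
    - [0,0,4.5,0,0]
    - [0,0,4.9,0,0]

```text
t: 8.2
eef_pos: [565.9, 162.0, 100.2]
tcp_rot: [3.141, 0.0, -0.0]
ft_force: [-4.4, -2.4, 12.4]
opening: 0.004
grip_force: 5.8
```

Request:
arm_command:
  targets:
    - [0,0,-10,0,0]
    - [0,0,-40,0,0]
    - [0,0,-80,0,0]
    - [-40,0,-110,0,0]
    - [-80,0,-110,0,0]

```text
t: 8.7
eef_pos: [486.8, 162.3, 213.2]
tcp_rot: [-3.141, -0.006, -0.001]
ft_force: [0.9, -0.4, 0.4]
opening: 0.005
grip_force: 0.0
```

Request:
arm_command:
  targets:
    - [0,40,0,0,0]
    - [0,85,0,0,0]
    - [0,130,0,0,0]
    - [0,180,0,0,0]
    - [0,230,0,0,0]

```text
t: 9.2
eef_pos: [485.8, -69.6, 210.3]
tcp_rot: [3.141, -0.001, 0.0]
ft_force: [-0.0, 0.1, -0.8]
opening: 0.005
grip_force: 0.0
```

Request:
arm_command:
  targets:
    - [0,50,0,0,0]
    - [-10,100,0,0,0]
    - [-20,145,0,0,0]
    - [-20,190,0,0,0]
    - [-20,190,0,0,0]

```text
t: 9.7
eef_pos: [465.7, -262.4, 210.0]
tcp_rot: [3.14, -0.001, -0.005]
ft_force: [-0.7, 1.0, 0.7]
opening: 0.003
grip_force: 0.0
```

```bash
python3 - <<'E'
from m import *
from cell import env
c=env.read_camera("top");G=[(273,241),(289,260),(310,272),(334,276),(358,271),(379,258)]
P=np.array([ray(c,blob(c["frame"],g)[:2],98)[:2] for g in G]);th,t,R,Q=fit(P);print(th,t,(P-Q).round(1).tolist())
a=cv2.resize(c["frame"][180:340,180:480,::-1],(780,416));cv2.imwrite("pics/end.png",a)
c=env.read_camera("scene");cv2.imwrite("pics/end2.png",cv2.resize(c["frame"][170:320,220:440,::-1],(780,532)))
E
```

```text
-0.13157969494960198 [522.78827805  61.6549218 ] [[-0.3, -0.1], [0.3, -0.6], [-0.2, -0.2], [-0.1, 0.3], [0.6, 0.2], [-0.3, 0.4]]
```

View pics/end.png

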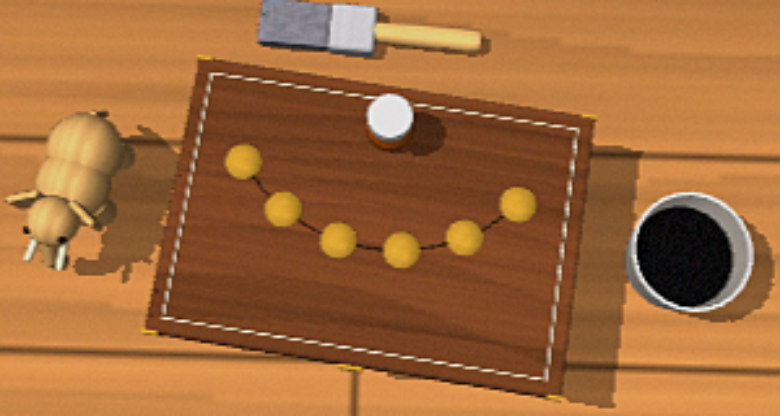

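View pics/end2.png

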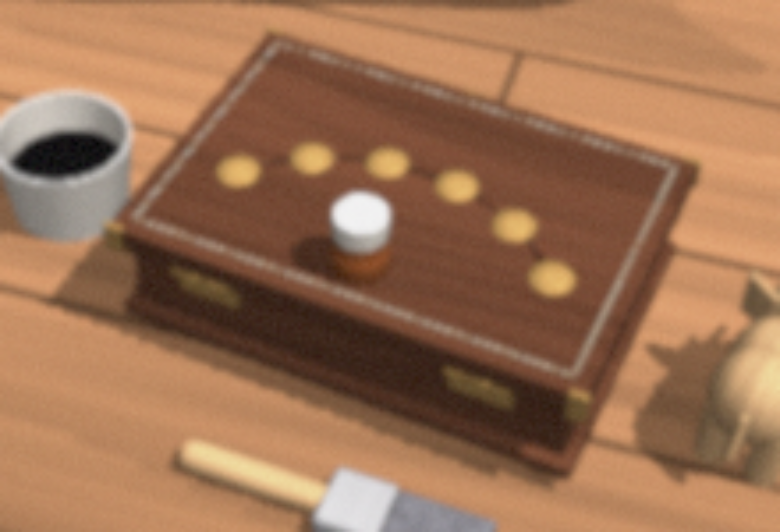

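The final pictures show six seated studs (top crop, from (243,162) to (518,204)) with almost no shadow under them. The chest has not moved, and the jar, tub, elephant and brush are in place.

```bash
python3 -c "
from cell import env
print(env.job_done())"
```

```text
the job is handed in; nothing more can be done
None
```

I pressed all six studs until they stopped hard at the same height (TCP about 100 mm, 12–17 N at the wrist), saw no movement of the chest or the objects in the final pictures, and handed the job in at about 10 s; no verdict was returned.

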